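# Find the rocking corner of a drying board and wedge it firm

## Task

The little drying board rocks on its four props because one of them is too short: with the fingertips press gently on the corners one after another until you feel the one that gives. Slide the wedge, thin end first, in between that short prop and the board until it just takes the load, so that the board stays level, and let go of it. Then press that corner down once more to prove that it stands firm; the pot stays standing on the board, the board stays in its place, and all pressing and pushing is gentle: a few newtons will do, never 40.

Things in the scene. Friction and masses are not known exactly. Their poses are not given: they have to be found in the camera images.
- board: loose square pale kiln board, 140 x 140 x 12 mm, about 0.8 kg, lying level on four props; origin at the centre of its underside (52 mm above the table), z up, x and y parallel to its sides. Pressed over a full prop it does not move; over the short prop, about 1.5 to 3.5 N tip it down by 4 to 6 mm. It springs back level when let go
- stand_base: fixed wooden base, 170 x 170 x 14 mm, origin at the centre of its underside on the table; x, y as the board's. On it four fixed terracotta props, 30 mm across, at x = +-60, y = +-60 mm, tops 52 mm above the table; one, any of them, is 4 to 6 mm lower. Each sticks out 5 mm past the board's sides; from outside, along x or y, the wedge can come in over its top
- wedge_grip (a point): loose wooden wedge, 35 g, 107 mm long, 20 mm wide, flat underneath. Point: centre of its heel, a block 30 (x) x 20 (y) x 18 mm high, 9 mm above the underside; grip it across y. x points to the thin end, 77 mm from this point. Thickness 1.5 mm at the thin end, growing 1 mm per 10 mm toward the heel, which begins 15 mm from this point
- pot: small glazed pinch pot, 66 to 69 mm across and 46 mm high, standing loose in the middle of the board; origin at the centre of its underside
Not all that is in view belongs to the job. What is shaped like the part that bears wedge_grip but black is not meant.

How it is judged:
By the outcome, as a careful person would: the job done as asked, in the order asked, and still so for the second after the job is handed in, with the robot touching nothing.
It also fails if it takes over 72 s, if anything falls off the work surface, if the arm or the gripper's body presses on something with over 40 N, if the wrist force passes 120 N, or if a joint passes its speed limit or range.

## Robot

A 7-joint arm with a two-finger parallel gripper is mounted at the origin on a cart in front of the work surface, level with it; the furniture and walls round the work are solid. World frame = base frame: x ahead of the robot, y to its left, z up, the work surface at z = 0. Lengths are in mm, angles in rad, forces in N, time in s.
With the tool pointing down it reaches from about 400 to 875 mm from the base axis. Payload 4.4 kg.
Tool frame: the origin (TCP) lies on the centre line of the jaws, within the pads' length; the fingertips stand ctrl.nose_length ahead of it and the grasp point (between the pads) lies 6 mm ahead of it (ctrl.nose_length is the distance from the TCP to the fingertips, in mm); z points along the fingers, y is the direction in which the jaws open and shut (so a half turn about z gives the same grasp; the last joint's range is limited). The gripper opens to 85 mm and grips with 20 to 120 N. Pads are 22 mm wide; open, the fingers measure 114 mm over their backs; the gripper's body (76 mm by 85 mm) begins 54 mm behind the grasp point. The pads swing forward as they close: fully open they stand 13 mm farther back than shut.
Start: joints at [-1.174, 0.628, 0.038, 1.517, -0.027, 0.996, -0.02], TCP at [290.176, 581.649, 256.313] pointing down, gripper open.
Joint ranges: [-3.06, 3.06], [-0.37, 2.12], [-1.25, 1.32], [0.18, 2.47], [-1.1, 4.24], [0.23, 1.98], [-2.94, 2.94]. Speed limits (rad/s): [2.57, 2.57, 3.14, 3.14, 3.14, 3.14, 3.14].

## Interface

Orientations are given as [roll, pitch, yaw] about the fixed x, y, z axes, in that order (R = Rz(yaw) Ry(pitch) Rx(roll)).
In Python, from cell import ctrl, vision gives the robot as it stands. The module is installed in compiled form; this text tells all that it offers.
- The arm moves only by the shell command python3 -m inch 'ROWS'. ROWS is a JSON object of lists of equal length, an entry for each row: "travel": the shift along the tool's x, y, z in cm, a list of three; "twist": the turn about the tool's z in degrees; "fingers": the finger opening in cm, from 0 to 8.54. A call has exactly 10 rows; each row is the pose to reach, as a shift and turn from the pose commanded when the call began, along the tool's axes at that moment; what a row does not reach only later rows make up. A row lasts 1/12 s, in which the tool goes at most 41.7 mm and 7.16 degrees, less where a joint would pass 70% of its speed; a pose out of reach is approached as far as the arm can. A call with a gripper value outside its range is refused whole. The fingers move at their own pace and stop on an object; the grip force is fixed at half the most. Time passes only in rows, so rows that repeat a pose let the fingers close, or fill a call up. It gives the time, the measured TCP pose, the force and the opening at its end, in the units of the state.
- ctrl.read_state(): the state, without advancing time (a new reading comes with each control period).
- vision.get_image(name): name is "side" or "top"; returns a dict with "frame" (480x640x3 uint8, red, green, blue), "fx", "fy", "cx", "cy" (pixels), "position" and "orientation" of the camera in the world. Camera axes: x right, y down, z forward; pixel columns grow to the right and rows downward; lengths in mm; the calibration is good to about 2 mm. A picture is of the moment at which its call begins. There is no depth.
- ctrl.finish_job(): hands the job in, once; it reports no verdict.
The state is a dict: "clock": time; "qpos": joint angles; "qd": joint speeds; "tau": joint torques, N m; "eef_pos": TCP position; "tool_rot": TCP orientation; "force": force on the tool from outside, world axes, zero at the start; "torque": the same for the moment, N m; "width": finger opening in mm.
Only numpy, scipy, OpenCV 4.12 (cv2) and the standard library are available. Lean on these libraries where they do the work, as an engineer would, in place of code of your own. Each camera call takes 0.05 s, during which the arm holds its last target.

## Working session

There is one attempt and no reset: what is moved stays moved. The work goes in short steps, Python scripts to look and compute and a shell command to move; the robot and the scene stay as the last step left them, time stands still between calls to the robot, and variables do not carry over. Pictures are saved under pics/ and viewed, and the job is handed in when it is done.

```bash
mkdir -p pics; cat > h.py <<'E'
import numpy as np, cv2
from cell import ctrl, vision
def save(im,name,crop=None,s=1):
    f=im["frame"][:,:,::-1]
    if crop: x0,y0,x1,y1=crop; f=f[y0:y1,x0:x1]
    f=cv2.resize(f,None,fx=s,fy=s,interpolation=cv2.INTER_CUBIC)
    cv2.imwrite("pics/"+name,f)
E
python3 - <<'E'
from h import *
s=ctrl.read_state(); print(s); print(ctrl.nose_length)
for n in("top","side"):
    im=vision.get_image(n); save(im,n+"0.png"); np.save(n+"0.npy",im,allow_pickle=True)
    print({k:v for k,v in im.items() if k!="frame"})
E
```

```text
{'clock': 0.0, 'qpos': array([-1.17378701,  0.62932243,  0.03845934,  1.51836364, -0.0270137 ,
        0.99631628, -0.01999838]), 'qd': array([0.0008267 , 0.00146519, 0.00034617, 0.00063786, 0.00024215,
       0.00061861, 0.00111716]), 'tau': array([ 9.28581831e-04, -5.63385093e+01,  1.22673254e+00, -1.93446118e+01,
        1.10536566e-02,  1.07129026e-02, -2.10249533e-05]), 'eef_pos': array([289.92174663, 581.11326639, 255.40611957]), 'tool_rot': array([-3.13970151e+00,  2.25224216e-05,  2.67876355e+00]), 'force': array([ 0.20115311, -0.24648175, -0.02590499]), 'torque': array([-0.02257837,  0.06126256,  0.01535927]), 'width': 85.46425952268363}
25.0
{'fx': 609.3205529182086, 'fy': 609.3205529182086, 'cx': 321.92009489390375, 'cy': 241.17693524052015, 'position': array([ 362.91501814, -227.89094226,  913.4525045 ]), 'orientation': array([-2.91622737e+00, -6.82701333e-04, -1.58822678e+00])}
{'fx': 593.2590664486087, 'fy': 593.2590664486087, 'cx': 318.63092086705785, 'cy': 239.20113051623514, 'position': array([144.33641389, 434.10791419, 405.95764863]), 'orientation': array([-1.99293178,  0.01946004, -2.61998967])}
```

View pics/top0.png

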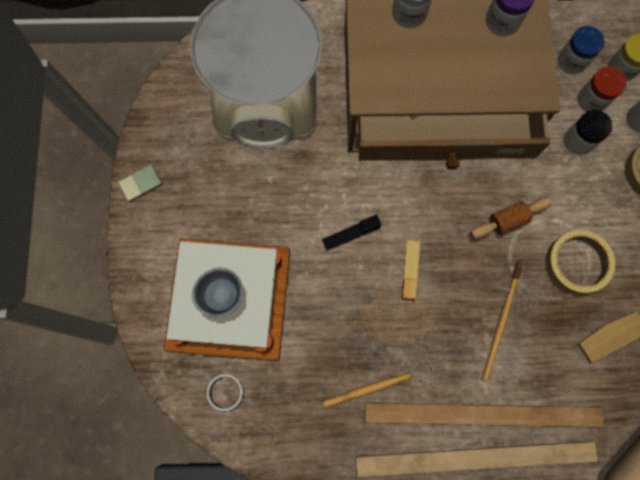

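View pics/side0.png

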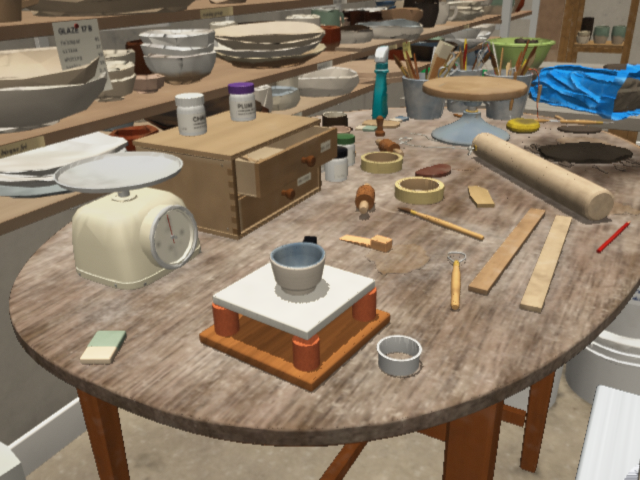

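```bash
cat >> h.py <<'E'
from scipy.spatial.transform import Rotation as Ro
def plane(im,uv,z):
    uv=np.atleast_2d(np.asarray(uv,float))
    d=np.c_[(uv[:,0]-im["cx"])/im["fx"],(uv[:,1]-im["cy"])/im["fy"],np.ones(len(uv))]
    d=Ro.from_euler("xyz",im["orientation"]).apply(d); p=np.asarray(im["position"])
    return p+d*((z-p[2])/d[:,2])[:,None]
def proj(im,P):
    P=np.atleast_2d(np.asarray(P,float))
    c=Ro.from_euler("xyz",im["orientation"]).inv().apply(P-im["position"])
    return np.c_[im["fx"]*c[:,0]/c[:,2]+im["cx"],im["fy"]*c[:,1]/c[:,2]+im["cy"]]
E
python3 - <<'E'
from h import *
t=np.load("top0.npy",allow_pickle=True).item(); s=np.load("side0.npy",allow_pickle=True).item()
save(t,"wedge_crop.png",(380,220,440,320),6); save(t,"board_crop.png",(150,220,310,380),4)
save(s,"side_board.png",(190,230,430,390),3.3);save(s,"side_wedge.png",(290,220,410,270),6)
f=t["frame"]; hsv=cv2.cvtColor(f,cv2.COLOR_RGB2HSV)
for uv in [(412,270),(412,295),(220,330),(286,300),(200,260)]: print(uv,hsv[uv[1],uv[0]])
E
```

```text
(412, 270) [ 22 125 178]
(412, 295) [ 20 133 178]
(220, 330) [ 30  21 179]
(286, 300) [ 14  70 106]
(200, 260) [ 33  28 180]
```

View pics/wedge_crop.png

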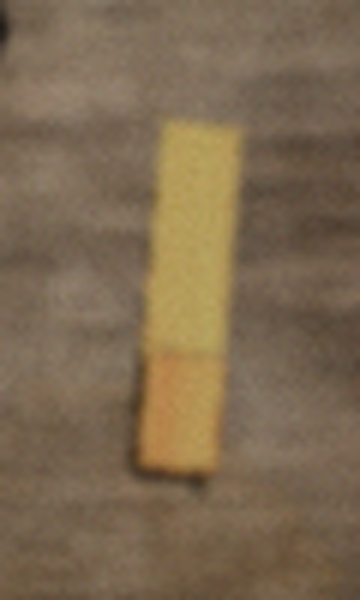

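View pics/board_crop.png

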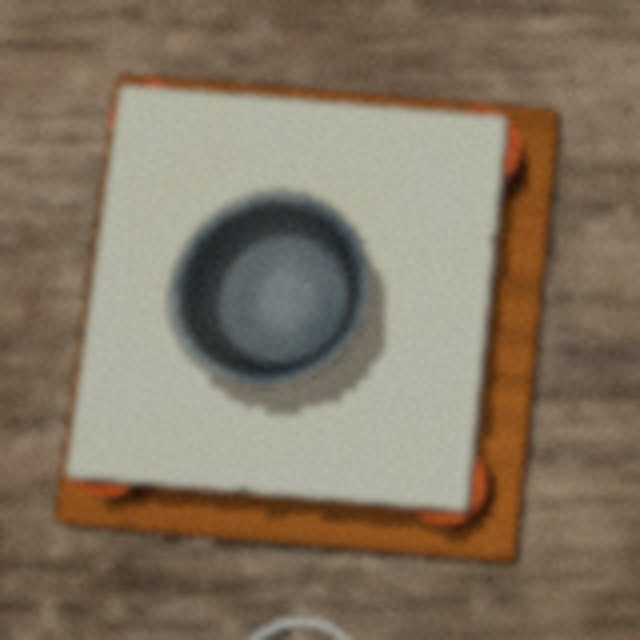

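View pics/side_board.png

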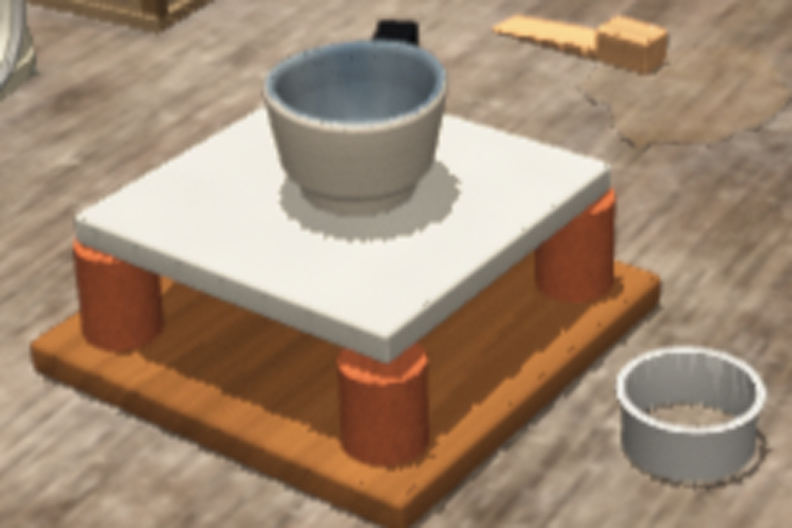

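View pics/side_wedge.png

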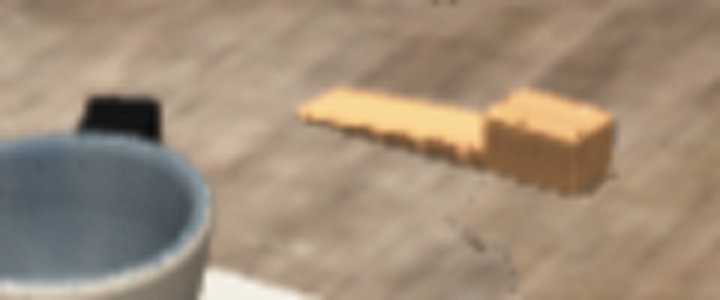

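Candidates for the wedge are the pale wooden one, with its heel at top-view (409,288), thin end (413,241), and the black lookalike at (352,232). The wooden sticks at (367,390) and (480,415) are too long. I choose the wooden one: the crop shows a raised heel block plus a thinning tongue. In the side view, the board's near prop at about (306,350) shows a lit top, so it may be the short one; pressing will decide.

```bash
python3 - <<'E'
from h import *
t=np.load("top0.npy",allow_pickle=True).item(); s=np.load("side0.npy",allow_pickle=True).item()
hsv=cv2.cvtColor(t["frame"],cv2.COLOR_RGB2HSV)
def big(m,box):
    k=np.zeros_like(m); x0,y0,x1,y1=box; k[y0:y1,x0:x1]=m[y0:y1,x0:x1]
    c,_=cv2.findContours(k,cv2.RETR_EXTERNAL,cv2.CHAIN_APPROX_NONE); return max(c,key=cv2.contourArea)
m=cv2.inRange(hsv,(10,95,130),(35,255,255)); c=big(m,(380,220,440,320))
b=cv2.boxPoints(cv2.minAreaRect(c)); print("wedge box px",b.round(1).tolist())
P=plane(t,c[:,0],9)[:,:2]; r=cv2.minAreaRect(P.astype(np.float32)); print("wedge z9",r)
for uv,z in [((413.7,240.5),1.5),((406.4,278.8),18),((416.7,279.2),18),((403.2,297.8),18),((415.5,298.3),18)]: print(uv,plane(t,[uv],z).round(1))
w=cv2.inRange(hsv,(0,0,140),(180,60,255)); c=big(w,(150,220,310,380)); 
h=cv2.convexHull(c); ap=cv2.approxPolyDP(h,5,True)[:,0]; print("board px",ap.tolist())
P=plane(t,h[:,0],64)[:,:2]; r=cv2.minAreaRect(P.astype(np.float32)); print("board z64",r); print(cv2.boxPoints(r).round(1).tolist())
# base
o=cv2.inRange(hsv,(4,140,60),(20,255,255))|w; c=big(o,(150,220,310,380)); h=cv2.convexHull(c)
P=plane(t,h[:,0],14)[:,:2]; r2=cv2.minAreaRect(P.astype(np.float32)); print("base z14",r2)
# side cross check
hs=cv2.cvtColor(s["frame"],cv2.COLOR_RGB2HSV)
print("side proj board corners",proj(s,np.c_[cv2.boxPoints(r),[64]*4]).round(0).tolist())
uv=[(190+76/3.3,230+220/3.3),(190+387/3.3,230+340/3.3),(190+610/3.3,230+168/3.3)]
print("side corners",plane(s,uv,64).round(1).tolist())
uv=[(290+490/6,220+118/6),(290+613/6,220+118/6),(290+578/6,220+138/6),(290+525/6,220+90/6)]
print("side wedge heel",plane(s,uv,18).round(1).tolist())
E
```

```text
wedge box px [[401.5, 297.5], [405.20001220703125, 238.8000030517578], [420.5, 239.8000030517578], [416.79998779296875, 298.3999938964844]]
wedge z9 ((525.8535766601562, -365.7028503417969), (22.931196212768555, 89.89897155761719), 83.45909881591797)
(413.7, 240.5) [[ 570.6 -373.1    1.5]]
(406.4, 278.8) [[ 508.6 -356.7   18. ]]
(416.7, 279.2) [[ 507.7 -371.9   18. ]]
(403.2, 297.8) [[ 480.3 -350.6   18. ]]
(415.5, 298.3) [[ 479.3 -368.7   18. ]]
board px [[180, 242], [275, 250], [264, 347], [167, 338]]
board z64 ((485.3279113769531, -90.40018463134766), (139.28656005859375, 138.88279724121094), 84.25482177734375)
[[409.29998779296875, -152.6999969482422], [547.4000244140625, -166.60000610351562], [561.4000244140625, -28.100000381469727], [423.20001220703125, -14.199999809265137]]
base z14 ((485.0764465332031, -91.33255004882812), (169.0691680908203, 170.14697265625), 83.69904327392578)
side proj board corners [[375.0, 279.0], [286.0, 252.0], [212.0, 295.0], [307.0, 331.0]]
side corners [[557.5, -24.4, 64.0], [421.2, -10.6, 64.0], [407.5, -147.2, 64.0]]
side wedge heel [[505.7, -348.4, 18.0], [476.9, -363.3, 18.0], [479.9, -347.4, 18.0], [505.2, -369.3, 18.0]]
```

```bash
cat >> h.py <<'E'
BC=np.array([485.2,-90.5]); BY=np.radians(-6.0)
def b2w(x,y): c,s=np.cos(BY),np.sin(BY); return BC+np.array([c*x-s*y,s*x+c*y])
def go(x,y,z,yawdeg=None):
    s=ctrl.read_state(); R=Ro.from_euler("xyz",s["tool_rot"])
    d=R.inv().apply(np.array([x,y,z])-s["eef_pos"])/10
    y0=np.degrees(s["tool_rot"][2]); tw=0 if yawdeg is None else (y0-yawdeg+180)%360-180
    print("travel cm",d.round(2),"twist",round(tw,1),"| now",s["eef_pos"].round(1),"yaw",round(y0,1),"F",s["force"].round(2),"w",round(s["width"],1),"t",round(s["clock"],2),"q7",round(s["qpos"][6],2))
E
python3 -c "
from h import *
p=b2w(-61,61);print(p);go(*p,110,84)"; python3 -m inch --help | head
```

```text
[430.91040064 -23.45792812]
travel cm [-39.61 -47.79  14.63] twist 69.5 | now [289.9 581.2 255.5] yaw 153.5 F [0.61 0.35 0.13] w 84.9 t 0.1 q7 -0.02invalid input: not JSON, or not a number
```

```bash
python3 -m inch '{"travel":[[-2,-2.4,0.5],[-4,-4.8,1],[-7,-8.4,1.5],[-10,-12,2],[-13,-15.6,2.5],[-16,-19.2,3],[-19,-22.8,3.5],[-21,-25.2,4],[-22.5,-27,4.5],[-23,-27.7,4.5]],"twist":[5,10,16,22,28,34,40,44,46,46],"fingers":[0,0,0,0,0,0,0,0,0,0]}'; python3 -c "
from h import *
p=b2w(-61,61);go(*p,110,84)"
```

```text
clock: 0.93
eef_pos: [372.3, 223.8, 210.4]
tool_rot: [-3.138, 0.004, 1.866]
force: [-0.1, -0.9, -0.8]
width: 0.0
travel cm [-25.32  -1.56  10.15] twist 22.9 | now [372.3 223.8 210.4] yaw 106.9 F [-0.07 -0.92 -0.78] w 0.0 t 0.93 q7 -0.12
```

```bash
python3 -m inch '{"travel":[[-2.5,-0.2,0.5],[-6,-0.4,1.5],[-10,-0.6,2.5],[-14,-0.9,4],[-18,-1.1,6],[-21,-1.3,8],[-23.5,-1.4,9.3],[-24.8,-1.5,9.9],[-25.3,-1.55,10.1],[-25.3,-1.55,10.1]],"twist":[4,8,12,16,20,22.9,22.9,22.9,22.9,22.9],"fingers":[0,0,0,0,0,0,0,0,0,0]}'; python3 -c "
from h import *
p=b2w(-61,61);go(*p,92,84)
for n in ('side','top'):
  im=vision.get_image(n);save(im,n+'1.png')"
```

```text
clock: 1.77
eef_pos: [433.5, -15.8, 109.8]
tool_rot: [-3.141, 0.0, 1.474]
force: [-0.2, 0.7, 0.1]
width: -0.1
travel cm [-0.79 -0.18  1.78] twist 0.5 | now [433.5 -15.8 109.8] yaw 84.5 F [-0.2   0.71  0.09] w -0.1 t 1.77 q7 0.22
```

View pics/side1.png

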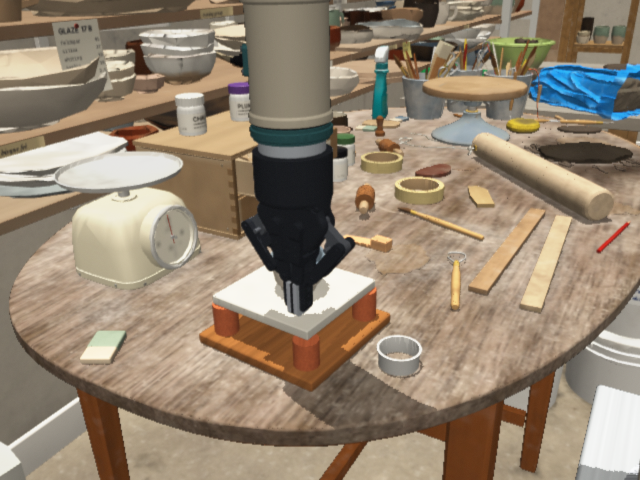

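The side view shows the closed fingertips at (298,300), just above the near corner and clear of the pot.

```bash
python3 -m inch '{"travel":[[-0.4,-0.1,0.5],[-0.8,-0.18,1],[-0.8,-0.18,1.5],[-0.8,-0.18,1.7],[-0.8,-0.18,1.8],[-0.8,-0.18,1.8],[-0.8,-0.18,1.8],[-0.8,-0.18,1.8],[-0.8,-0.18,1.8],[-0.8,-0.18,1.8]],"twist":[0,0,0,0,0,0,0,0,0,0],"fingers":[0,0,0,0,0,0,0,0,0,0]}'
python3 -m inch '{"travel":[[0,0,0.05],[0,0,0.1],[0,0,0.15],[0,0,0.2],[0,0,0.25],[0,0,0.3],[0,0,0.3],[0,0,0.3],[0,0,0.3],[0,0,0.3]],"twist":[0,0,0,0,0,0,0,0,0,0],"fingers":[0,0,0,0,0,0,0,0,0,0]}'
```

```text
clock: 2.7
eef_pos: [431.1, -22.6, 92.4]
tool_rot: [3.141, -0.0, 1.476]
force: [-0.3, -0.8, 0.4]
width: 0.1
clock: 3.53
eef_pos: [431.0, -22.7, 89.3]
tool_rot: [3.142, -0.0, 1.476]
force: [-0.1, -0.1, -0.1]
width: 0.0
```

```bash
python3 -m inch '{"travel":[[0,0,0.03],[0,0,0.06],[0,0,0.1],[0,0,0.12],[0,0,0.15],[0,0,0.15],[0,0,0.15],[0,0,0.15],[0,0,0.15],[0,0,0.15]],"twist":[0,0,0,0,0,0,0,0,0,0],"fingers":[0,0,0,0,0,0,0,0,0,0]}'
```

```text
clock: 4.37
eef_pos: [430.9, -22.5, 87.8]
tool_rot: [-3.141, -0.0, 1.476]
force: [-0.0, 0.9, 0.7]
width: 0.2
```

```bash
python3 -m inch '{"travel":[[0,0,0.03],[0,0,0.06],[0,0,0.1],[0,0,0.12],[0,0,0.15],[0,0,0.15],[0,0,0.15],[0,0,0.15],[0,0,0.15],[0,0,0.15]],"twist":[0,0,0,0,0,0,0,0,0,0],"fingers":[0,0,0,0,0,0,0,0,0,0]}'
```

```text
clock: 5.2
eef_pos: [430.9, -22.6, 86.3]
tool_rot: [-3.141, -0.0, 1.476]
force: [-0.5, 0.9, 1.2]
width: 0.0
```

```bash
python3 -m inch '{"travel":[[0,0,0.03],[0,0,0.06],[0,0,0.1],[0,0,0.12],[0,0,0.15],[0,0,0.15],[0,0,0.15],[0,0,0.15],[0,0,0.15],[0,0,0.15]],"twist":[0,0,0,0,0,0,0,0,0,0],"fingers":[0,0,0,0,0,0,0,0,0,0]}';  python3 -c "
from h import *
im=vision.get_image('side');save(im,'side2.png',(190,230,430,390),3.3)"
```

```text
clock: 6.03
eef_pos: [430.9, -22.7, 84.8]
tool_rot: [-3.141, 0.0, 1.476]
force: [-0.9, 2.1, 0.1]
width: -0.3
```

View pics/side2.png

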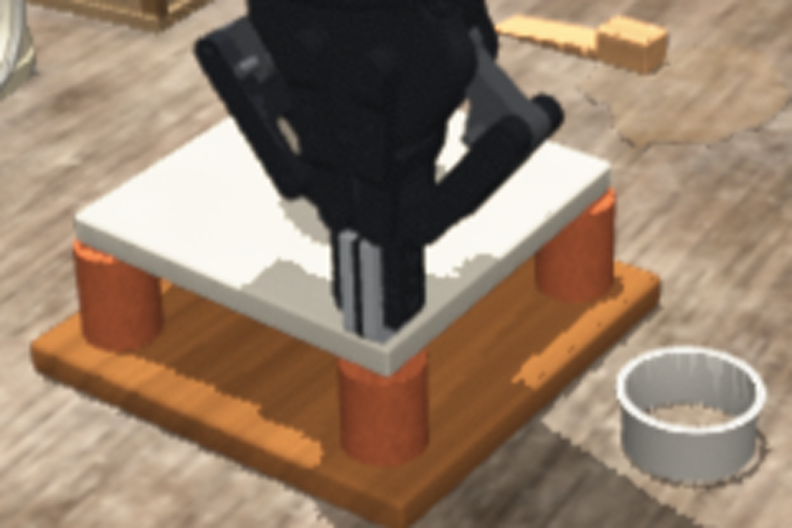

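The crop shows the near corner moved down (its lower edge from about y=360 to 375), while the other corners stayed. This corner gives. I'll carry on gently to the stop, to measure the gap.

```bash
for i in 1; do python3 -m inch '{"travel":[[0,0,0.02],[0,0,0.04],[0,0,0.06],[0,0,0.07],[0,0,0.07],[0,0,0.07],[0,0,0.07],[0,0,0.07],[0,0,0.07],[0,0,0.07]],"twist":[0,0,0,0,0,0,0,0,0,0],"fingers":[0,0,0,0,0,0,0,0,0,0]}'; done; python3 -c "
from h import *
print(np.mean([ctrl.read_state()['force'] for _ in range(5)],0))"
```

```text
clock: 6.92
eef_pos: [430.9, -22.6, 84.4]
tool_rot: [3.142, -0.0, 1.476]
force: [-2.8, 1.6, 6.9]
width: 0.0
[-2.75554871  1.58875811  6.92164542]
```

That is the stop: 6.9 N after sinking about 4.5 mm, so the short prop is board (-60,+60) and its top sits at about z 47.5. I'll ease off, then go for the wedge.

```bash
python3 -m inch '{"travel":[[0,0,-0.1],[0,0,-0.2],[0,0,-0.3],[0,0,-0.4],[0,0,-0.5],[0,0,-0.7],[0,0,-1.5],[0,0,-3],[0,0,-5],[0,0,-8]],"twist":[0,0,0,0,0,0,0,0,0,0],"fingers":[0,0,0,0,0,0,0,0,0,0]}'; python3 -c "
from h import *
go(492.5,-360.5,90,172.5)"
```

```text
clock: 7.75
eef_pos: [430.1, -22.9, 164.2]
tool_rot: [-3.139, 0.001, 1.476]
force: [0.8, 0.3, -0.7]
width: -0.2
travel cm [-33.01   9.44   7.41] twist -87.9 | now [430.1 -22.9 164.2] yaw 84.6 F [ 0.82  0.33 -0.7 ] w -0.2 t 7.75 q7 0.21
```

```bash
python3 -m inch '{"travel":[[-3,0.8,0],[-7,1.8,0],[-11,3,0],[-15,4.2,0],[-19,5.4,0],[-23,6.6,0],[-27,7.8,1],[-30,8.7,2],[-32,9.2,3],[-33,9.44,4]],"twist":[-6,-12,-19,-26,-33,-40,-47,-54,-61,-67],"fingers":[0,0,0,0,0,2,4,6,6,6]}'
python3 -c "
from h import *
go(492.5,-360.5,90,172.5)"
```

```text
clock: 8.58
eef_pos: [493.2, -365.5, 124.2]
tool_rot: [-3.138, 0.003, 2.646]
force: [0.3, 0.6, -0.3]
width: 59.3
travel cm [0.31 0.42 3.42] twist -20.9 | now [ 493.2 -365.5  124.2] yaw 151.6 F [ 0.25  0.58 -0.33] w 59.3 t 8.58 q7 1.57
```

```bash
python3 -m inch '{"travel":[[0,0,0.5],[0,0,1],[0,0,2],[0,0,3],[0,0,3.4],[0,0,3.4],[0,0,3.4],[0,0,3.4],[0,0,3.4],[0,0,3.4]],"twist":[-7,-14,-20.9,-20.9,-20.9,-20.9,-20.9,-20.9,-20.9,-20.9],"fingers":[5,5,5,5,5,5,5,5,5,5]}'
python3 -c "
from h import *
go(492.5,-360.5,28,172.5)
for n in ('side','top'):
  im=vision.get_image(n);save(im,n+'3.png',None if n=='top' else (290,150,450,270),1 if n=='top' else 5)"
```

```text
clock: 9.42
eef_pos: [494.2, -360.2, 90.6]
tool_rot: [-3.141, 0.001, 3.01]
force: [-0.4, -0.0, -0.7]
width: 50.1
travel cm [ 0.17 -0.05  6.26] twist -0.0 | now [ 494.2 -360.2   90.6] yaw 172.5 F [-0.4  -0.04 -0.68] w 50.1 t 9.42 q7 1.82
```

View pics/side3.png

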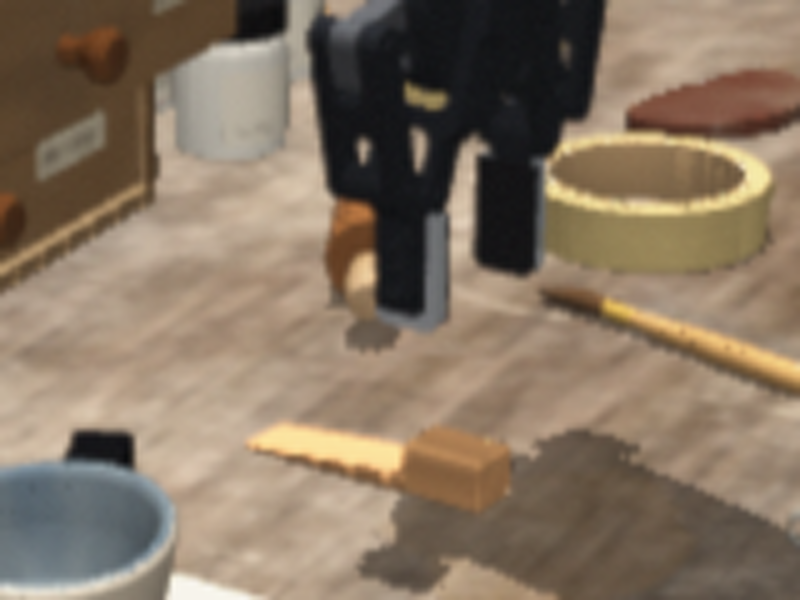

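View pics/top3.png

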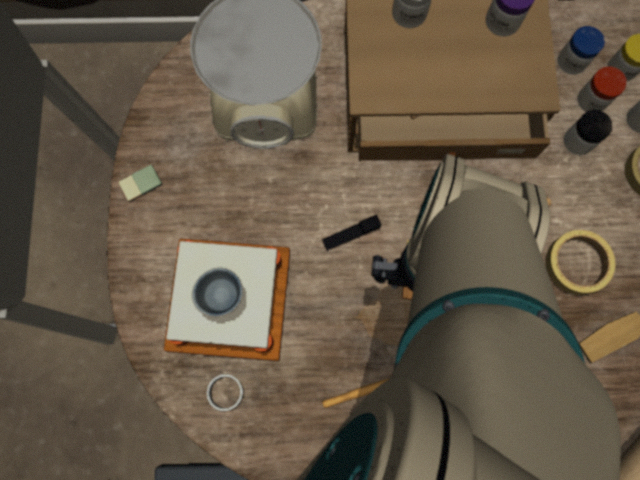

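The side view shows the open jaws above and straddling the heel, and the wedge lies unmoved at crop (455,465). The black one, at top (352,232), is clear of the fingers. I'll descend.

```bash
python3 -m inch '{"travel":[[0.15,0,1],[0.15,0,2.5],[0.15,0,4],[0.15,0,5],[0.15,0,5.6],[0.15,0,6],[0.15,0,6.1],[0.15,0,6.1],[0.15,0,6.1],[0.15,0,6.1]],"twist":[0,0,0,0,0,0,0,0,0,0],"fingers":[5,5,5,5,5,5,5,5,5,5]}'
python3 -c "
from h import *
go(492.5,-360.5,28,172.5)
im=vision.get_image('side');save(im,'side4.png',(290,190,430,280),5)"
```

```text
clock: 10.35
eef_pos: [492.7, -360.2, 29.7]
tool_rot: [-3.141, 0.001, 3.01]
force: [0.1, 0.0, 0.8]
width: 49.9
travel cm [ 0.02 -0.04  0.17] twist -0.0 | now [ 492.7 -360.2   29.7] yaw 172.5 F [0.11 0.01 0.85] w 49.9 t 10.35 q7 1.8
```

View pics/side4.png

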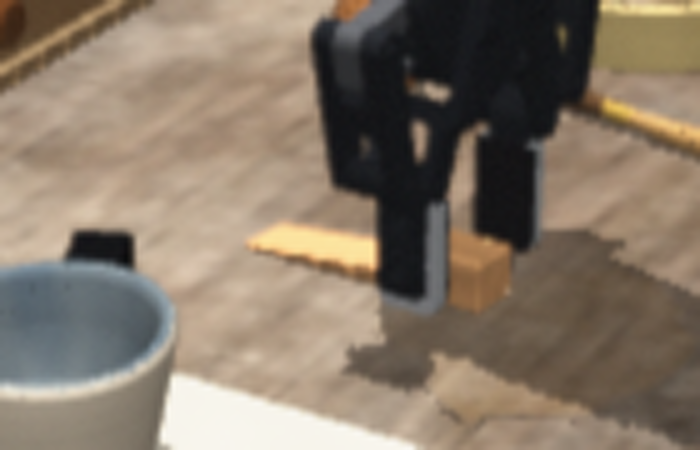

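```bash
python3 -c "
from h import *
s=np.load('side0.npy',allow_pickle=True).item()
a=np.radians(-7.5);ux=np.array([np.cos(a),np.sin(a)]);uy=np.array([-ux[1],ux[0]])
g=np.array([492.7,-360.2])
for n,dx,dy,z in [('heel c',0,0,9),('pad tip',0,25,4.7),('pad tip +x',11,25,4.7),('pad tip -x',-11,25,4.7),('heel near-back top',-15,10,18),('heel near-front top',15,10,18),('far back top',-15,-10,18)]:
  p=proj(s,[*(g+dx*ux+dy*uy),z])[0]; print(n,((p-[290,190])*5).round(0))"
```

```text
heel c [460. 268.]
pad tip [418. 308.]
pad tip +x [389. 299.]
pad tip -x [448. 317.]
heel near-back top [485. 264.]
heel near-front top [404. 242.]
far back top [518. 243.]
```

```bash
python3 -m inch '{"travel":[[-0.1,0,0],[-0.1,0,0],[-0.1,0,0],[-0.1,0,0],[-0.1,0,0],[-0.1,0,0],[-0.1,0,0],[-0.1,0,0],[-0.1,0,0],[-0.1,0,0]],"twist":[0,0,0,0,0,0,0,0,0,0],"fingers":[4,3,2.5,2,1.5,1.2,1,1,1,1]}'
```

```text
clock: 11.23
eef_pos: [493.4, -360.2, 29.4]
tool_rot: [-3.141, 0.0, 3.01]
force: [-0.7, 0.2, 5.3]
width: 18.1
```

```bash
python3 -m inch '{"travel":[[-0.1,0,-0.2],[-0.1,0,-0.5],[-0.1,0,-1],[-0.1,0,-2],[-0.1,0,-4],[-0.1,0,-6],[-0.1,0,-8],[-0.1,0,-10],[-0.1,0,-11],[-0.1,0,-11]],"twist":[0,0,0,0,0,0,0,0,0,0],"fingers":[1,1,1,1,1,1,1,1,1,1]}'
python3 -c "
from h import *
im=vision.get_image('side');save(im,'side5.png',(270,100,430,220),5)
im=vision.get_image('top');save(im,'top5.png')"
```

```text
clock: 12.07
eef_pos: [495.7, -361.1, 142.1]
tool_rot: [-3.139, 0.005, 3.01]
force: [-0.4, -0.6, -1.0]
width: 18.4
```

View pics/side5.png

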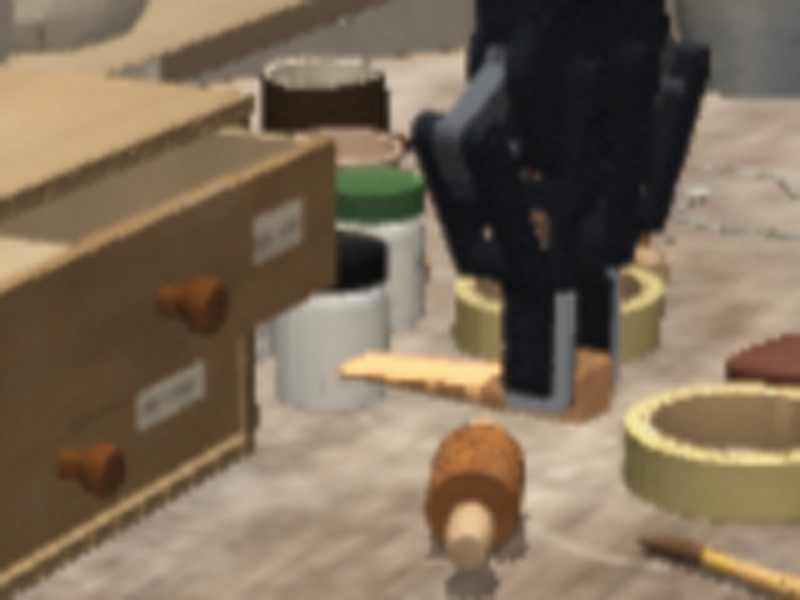

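```bash
python3 -c "
from h import *
s=np.load('side0.npy',allow_pickle=True).item()
st=ctrl.read_state();R=Ro.from_euler('xyz',st['tool_rot']).as_matrix();e=st['eef_pos'];print(e)
for d in (75,77,79,81):
  for w in (-10,10):
   for z in (28,):
    print(d,w,((proj(s,e+R@[-d,w,z])[0]-[270,100])*5).round(0),end=' ')
for w in (-10,10): print('back',w,((proj(s,e+R@[15,w,29])[0]-[270,100])*5).round(0),((proj(s,e+R@[15,w,11])[0]-[270,100])*5).round(0))
go(*b2w(-60,140),142,84)
t=np.load('top0.npy',allow_pickle=True).item()
hs=cv2.cvtColor(t['frame'],cv2.COLOR_RGB2HSV)
m=cv2.inRange(hs,(90,30,20),(125,160,200))
m[:, :180]=0;m[:,260:]=0;m[:255]=0;m[335:]=0
c=max(cv2.findContours(m,cv2.RETR_EXTERNAL,cv2.CHAIN_APPROX_NONE)[0],key=cv2.contourArea)
q,r=cv2.minEnclosingCircle(c);print('pot px',q,r,plane(t,[q],110))
"
```

```text
[ 494.08482627 -360.14720474  139.09716384]
75 -10 [382. 363.] 75 10 [346. 380.] 77 -10 [377. 362.] 77 10 [341. 378.] 79 -10 [372. 361.] 79 10 [336. 377.] 81 -10 [367. 360.] 81 10 [330. 376.] back -10 [624. 417.] [626. 361.]
back 10 [589. 435.] [591. 378.]
travel cm [10.78 40.45 -0.3 ] twist 88.5 | now [ 494.1 -360.1  139.1] yaw 172.5 F [ 0.8  -0.17 -1.31] w 18.8 t 12.17 q7 1.84
pot px (220.60577392578125, 293.2884521484375) 23.269168853759766 [[478.48215535 -96.02532948 110.        ]]
```

The side crop shows the wedge held level in the jaws, with its thin end at crop (340,372) and the heel at (590,385). That matches the projection for 77 mm within about 2 mm. I'll raise it and carry it round to the +y side of the short prop.

```bash
python3 -c "
from h import *
print(b2w(-60,167)); go(*b2w(-60,167),190,84)"; python3 -m inch '{"travel":[[0.5,1,-2],[1,3,-4],[2,6,-6],[3,9,-6],[4,13,-6],[5,17,-6],[6,21,-6],[7,25,-6],[8,29,-6],[9,32,-6]],"twist":[6,12,18,25,32,39,46,53,60,67],"fingers":[1,1,1,1,1,1,1,1,1,1]}'
python3 -c "
from h import *
go(*b2w(-60,167),150,84)"
```

```text
[442.98493964  81.85686432]
travel cm [10.85 43.15 -5.1 ] twist 88.5 | now [ 494.1 -360.1  139.1] yaw 172.5 F [ 0.8  -0.17 -1.31] w 18.8 t 12.17 q7 1.84
clock: 13.0
eef_pos: [445.6, -27.8, 197.9]
tool_rot: [-3.139, -0.002, 1.837]
force: [0.2, 1.0, 0.1]
width: 18.6
travel cm [10.64  2.65  4.8 ] twist 21.3 | now [445.6 -27.8 197.9] yaw 105.3 F [0.22 0.96 0.06] w 18.6 t 13.0 q7 0.38
```

```bash
python3 -m inch '{"travel":[[2,0.5,0],[5,1.3,0],[8,2,0],[10,2.5,0],[10.6,2.65,0.5],[10.6,2.65,1.5],[10.6,2.65,3],[10.6,2.65,5],[10.6,2.65,7],[10.6,2.65,8]],"twist":[7,14,21.3,21.3,21.3,21.3,21.3,21.3,21.3,21.3],"fingers":[1,1,1,1,1,1,1,1,1,1]}'
python3 -c "
from h import *
go(*b2w(-60,167),90,84)"
```

```text
clock: 13.83
eef_pos: [442.5, 76.9, 116.4]
tool_rot: [-3.137, 0.002, 1.469]
force: [0.1, -0.1, -0.5]
width: 18.4
travel cm [0.51 0.01 2.64] twist 0.2 | now [442.5  76.9 116.4] yaw 84.2 F [ 0.08 -0.13 -0.5 ] w 18.4 t 13.83 q7 -0.06
```

```bash
python3 -m inch '{"travel":[[0.3,0,0.3],[0.5,0,1],[0.5,0,1.8],[0.5,0,2.4],[0.5,0,2.6],[0.5,0,2.6],[0.5,0,2.6],[0.5,0,2.6],[0.5,0,2.6],[0.5,0,2.6]],"twist":[0,0,0,0,0,0,0,0,0,0],"fingers":[1,1,1,1,1,1,1,1,1,1]}'
python3 -c "
from h import *
go(*b2w(-60,167),79,84)
np.save('side6.npy',vision.get_image('side'),allow_pickle=True)
im=np.load('side6.npy',allow_pickle=True).item()
save(im,'side6.png',(190,230,350,350),5)
im=vision.get_image('top');save(im,'top6.png',(100,200,300,350),4)"
```

```text
clock: 14.67
eef_pos: [444.9, 83.1, 93.4]
tool_rot: [3.141, -0.0, 1.469]
force: [-0.6, 0.5, -0.5]
width: 18.2
travel cm [-0.14 -0.18  1.44] twist 0.2 | now [444.9  83.1  93.4] yaw 84.2 F [-0.62  0.51 -0.53] w 18.2 t 14.67 q7 -0.06
```

View pics/side6.png

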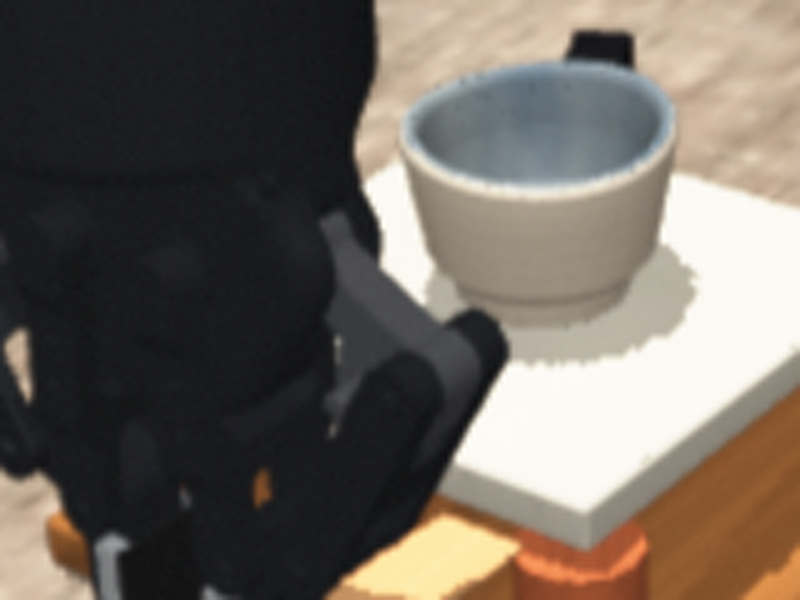

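View pics/top6.png

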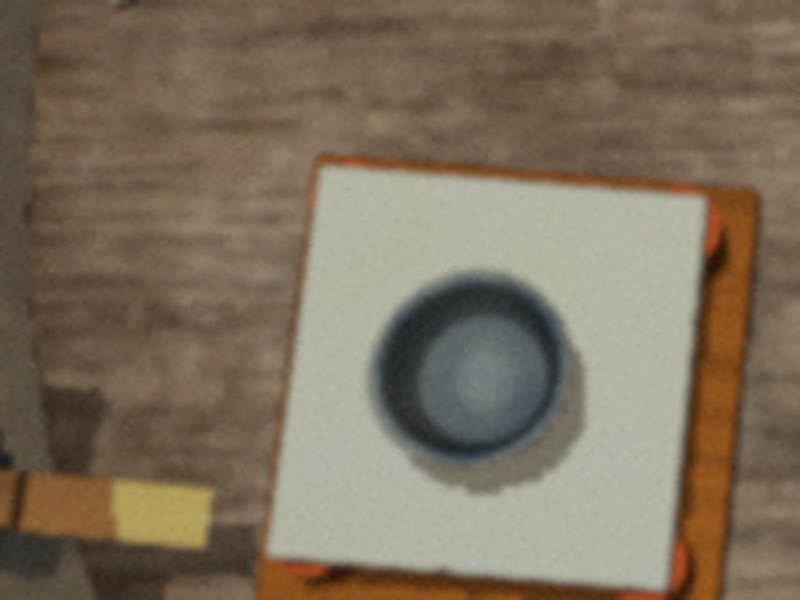

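```bash
cat >> h.py <<'E'
def w2b(p): 
    d=np.asarray(p)[:2]-BC; c,s=np.cos(-BY),np.sin(-BY); return np.array([c*d[0]-s*d[1],s*d[0]+c*d[1]])
E
python3 -c "
from h import *
t=np.load('top0.npy',allow_pickle=True).item()
for u in [(212,490),(208,549),(112,480),(118,541)]:
  p=plane(t,[(100+u[0]/4,200+u[1]/4)],65)[0]; print(p.round(1),w2b(p).round(1))
e=ctrl.read_state()['eef_pos'];print('tcp',w2b(e))
s=np.load('side6.npy',allow_pickle=True).item()
for u in [(522,547)]:
  p=plane(s,[(190+u[0]/5,230+u[1]/5)],65)[0]; print('side tip',p.round(1),w2b(p).round(1))
# board corners in new side img
print(w2b(plane(s,[(190+585/5,230+515/5)],64)[0]))
"
```

```text
[445.8   4.2  65. ] [-49.1  90.1]
[425.6   4.7  65. ] [-69.2  88.5]
[449.9  39.   65. ] [-48.7 125.1]
[428.9  35.9  65. ] [-69.2 119.8]
tcp [-58.34700073 168.44305296]
side tip [426.   7.  65.] [-69.1  90.8]
[-71.70571081  72.89138637]
```

```bash
python3 -m inch '{"travel":[[0,-0.1,0.3],[0,-0.1,0.7],[0,-0.1,1.1],[0,-0.1,1.4],[0,-0.1,1.5],[0,-0.1,1.5],[0,-0.1,1.5],[0,-0.1,1.5],[0,-0.1,1.5],[0,-0.1,1.5]],"twist":[0,0,0,0,0,0,0,0,0,0],"fingers":[1,1,1,1,1,1,1,1,1,1]}'
python3 -c "
from h import *
e=ctrl.read_state()['eef_pos'];print('tcp',w2b(e),e)
im=vision.get_image('side')
save(im,'side7.png',(240,300,340,375),8)
# predicted px of key points
for n,b,z in [('tip near bottom',(-69,89.5),49),('prop top outer',(-60,75),47.5),('prop top outer -x',(-75,60),47.5),('board corner bottom',(-70,70),52)]:
  print(n,((proj(im,[*b2w(*b),z])[0]-[240,300])*8).round(0))
"
```

```text
clock: 15.6
eef_pos: [443.8, 83.2, 78.2]
tool_rot: [3.141, -0.0, 1.469]
force: [-0.3, 0.0, -0.5]
width: 18.4
tcp [-59.34825419 168.43565094] [443.78318151  83.21652463  78.22706354]
tip near bottom [445. 415.]
prop top outer [459. 349.]
prop top outer -x [617. 332.]
board corner bottom [541. 327.]
```

View pics/side7.png

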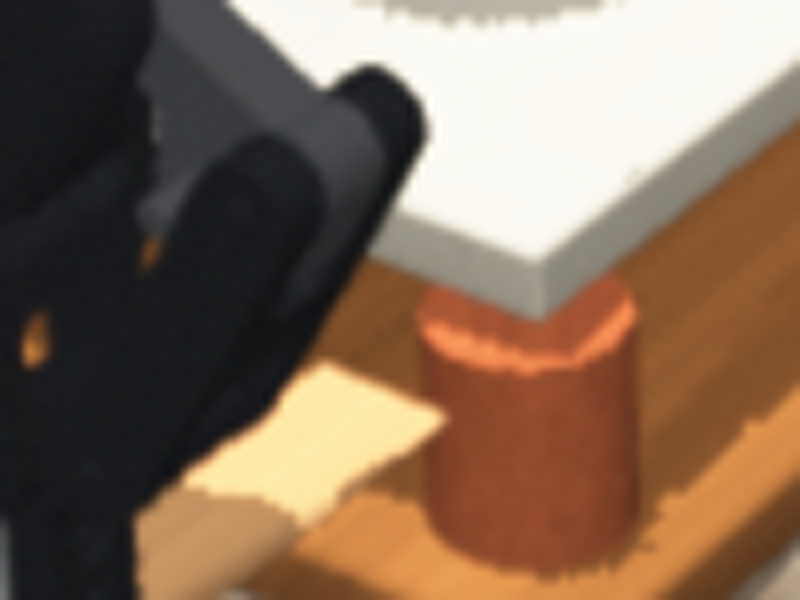

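The crop shows the thin end at (447,415), within 2 px of where a 49 mm underside would put it. The prop rim is at (530,370) and the board's lower edge at (541,320), so the gap is open. I'll advance.

```bash
python3 -m inch '{"travel":[[-0.3,0,0],[-0.6,0,0],[-1,0,0],[-1.4,0,0],[-1.7,0,0],[-2,0,0],[-2.2,0,0],[-2.2,0,0],[-2.2,0,0],[-2.2,0,0]],"twist":[0,0,0,0,0,0,0,0,0,0],"fingers":[1,1,1,1,1,1,1,1,1,1]}'
python3 -c "
from h import *
e=ctrl.read_state()['eef_pos'];print('tcp',w2b(e),e)
im=vision.get_image('side')
save(im,'side8.png',(240,300,340,375),8)
"
```

```text
clock: 16.48
eef_pos: [441.5, 61.4, 78.1]
tool_rot: [-3.142, -0.0, 1.469]
force: [0.4, -0.4, -1.1]
width: 18.1
tcp [-59.35403775 146.54794068] [441.48954092  61.44932208  78.09779613]
```

View pics/side8.png

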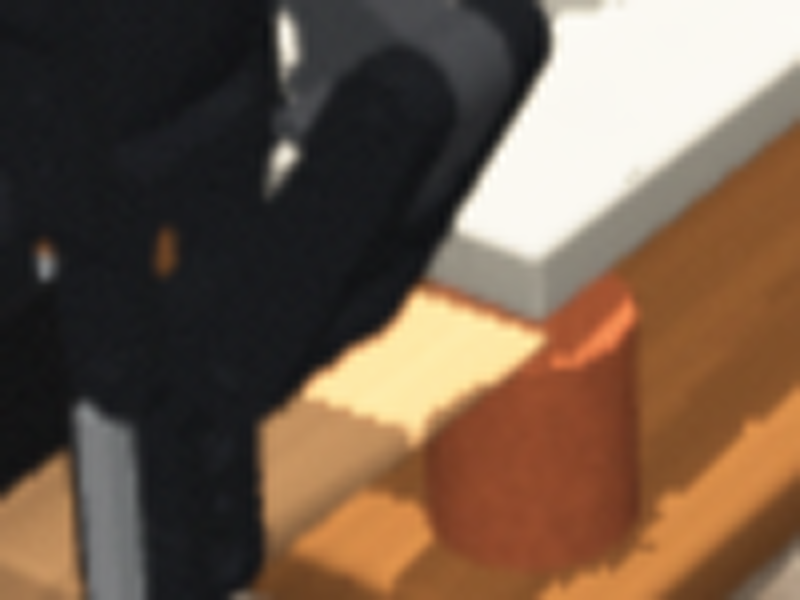

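The thin end sits over the prop just at the board edge, at (545,340), and touches nothing. I'll advance a little more and feel for the prop's top.

```bash
python3 -m inch '{"travel":[[-0.2,0,0],[-0.4,0,0],[-0.6,0,0],[-0.7,0,0],[-0.7,0,0.02],[-0.7,0,0.04],[-0.7,0,0.06],[-0.7,0,0.07],[-0.7,0,0.07],[-0.7,0,0.07]],"twist":[0,0,0,0,0,0,0,0,0,0],"fingers":[1,1,1,1,1,1,1,1,1,1]}'
python3 -m inch '{"travel":[[0,0,0.01],[0,0,0.02],[0,0,0.03],[0,0,0.04],[0,0,0.04],[0,0,0.04],[0,0,0.04],[0,0,0.04],[0,0,0.04],[0,0,0.04]],"twist":[0,0,0,0,0,0,0,0,0,0],"fingers":[1,1,1,1,1,1,1,1,1,1]}'
```

```text
clock: 17.37
eef_pos: [440.7, 54.4, 77.4]
tool_rot: [-3.142, -0.0, 1.469]
force: [-0.6, 0.3, -0.8]
width: 18.3
clock: 18.2
eef_pos: [440.7, 54.3, 77.0]
tool_rot: [-3.141, -0.0, 1.469]
force: [0.0, -0.3, -0.8]
width: 18.4
```

```bash
python3 -m inch '{"travel":[[0,0,0.01],[0,0,0.02],[0,0,0.03],[0,0,0.04],[0,0,0.04],[0,0,0.04],[0,0,0.04],[0,0,0.04],[0,0,0.04],[0,0,0.04]],"twist":[0,0,0,0,0,0,0,0,0,0],"fingers":[1,1,1,1,1,1,1,1,1,1]}'
```

```text
clock: 19.03
eef_pos: [440.8, 54.3, 76.6]
tool_rot: [3.142, -0.0, 1.469]
force: [-0.9, 0.8, -0.3]
width: 18.3
```

```bash
python3 -m inch '{"travel":[[0,0,0.01],[0,0,0.02],[0,0,0.03],[0,0,0.04],[0,0,0.04],[0,0,0.04],[0,0,0.04],[0,0,0.04],[0,0,0.04],[0,0,0.04]],"twist":[0,0,0,0,0,0,0,0,0,0],"fingers":[1,1,1,1,1,1,1,1,1,1]}'
```

```text
clock: 19.87
eef_pos: [440.7, 54.3, 76.2]
tool_rot: [-3.142, -0.0, 1.469]
force: [0.3, 0.7, -0.9]
width: 18.7
```

```bash
python3 -m inch '{"travel":[[0,0,0.01],[0,0,0.02],[0,0,0.03],[0,0,0.04],[0,0,0.05],[0,0,0.05],[0,0,0.05],[0,0,0.05],[0,0,0.05],[0,0,0.05]],"twist":[0,0,0,0,0,0,0,0,0,0],"fingers":[1,1,1,1,1,1,1,1,1,1]}'
```

```text
clock: 20.7
eef_pos: [440.8, 54.4, 75.7]
tool_rot: [-3.142, -0.0, 1.469]
force: [-0.2, -0.3, 2.1]
width: 18.3
```

```bash
python3 -m inch '{"travel":[[0,0,0.01],[0,0,0.02],[0,0,0.03],[0,0,0.04],[0,0,0.05],[0,0,0.05],[0,0,0.05],[0,0,0.05],[0,0,0.05],[0,0,0.05]],"twist":[0,0,0,0,0,0,0,0,0,0],"fingers":[1,1,1,1,1,1,1,1,1,1]}'; python3 -c "
from h import *
im=vision.get_image('side')
save(im,'side9.png',(240,300,340,375),8)
"
```

```text
clock: 21.53
eef_pos: [440.8, 54.4, 75.2]
tool_rot: [3.142, -0.0, 1.469]
force: [-0.9, 1.4, 3.9]
width: 18.5
```

View pics/side9.png

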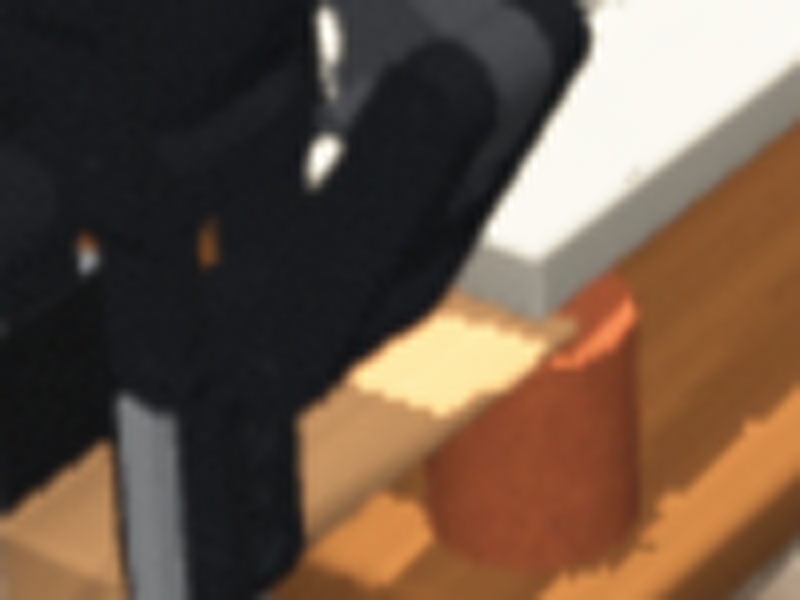

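The wedge's underside touches the prop at TCP z of about 75.8. I'll back off 0.5 mm and slide in.

```bash
python3 -m inch '{"travel":[[0,0,-0.06],[-0.2,0,-0.06],[-0.4,0,-0.06],[-0.6,0,-0.06],[-0.8,0,-0.06],[-1.0,0,-0.06],[-1.2,0,-0.06],[-1.4,0,-0.06],[-1.5,0,-0.06],[-1.5,0,-0.06]],"twist":[0,0,0,0,0,0,0,0,0,0],"fingers":[1,1,1,1,1,1,1,1,1,1]}'
```

```text
clock: 22.42
eef_pos: [439.2, 38.9, 75.8]
tool_rot: [-3.142, 0.0, 1.469]
force: [0.5, -0.1, 1.2]
width: 18.5
```

```bash
python3 -m inch '{"travel":[[-0.05,0,0],[-0.1,0,0],[-0.15,0,0],[-0.2,0,0],[-0.25,0,0],[-0.3,0,0],[-0.3,0,0],[-0.3,0,0],[-0.3,0,0],[-0.3,0,0]],"twist":[0,0,0,0,0,0,0,0,0,0],"fingers":[1,1,1,1,1,1,1,1,1,1]}'
```

```text
clock: 23.25
eef_pos: [439.0, 36.3, 75.8]
tool_rot: [3.142, 0.0, 1.469]
force: [0.3, 0.2, 1.9]
width: 18.4
```

```bash
python3 -m inch '{"travel":[[-0.05,0,0],[-0.1,0,0],[-0.15,0,0],[-0.2,0,0],[-0.2,0,0],[-0.2,0,0],[-0.2,0,0],[-0.2,0,0],[-0.2,0,0],[-0.2,0,0]],"twist":[0,0,0,0,0,0,0,0,0,0],"fingers":[1,1,1,1,1,1,1,1,1,1]}'
```

```text
clock: 24.08
eef_pos: [438.7, 34.3, 75.8]
tool_rot: [-3.142, 0.0, 1.469]
force: [-0.6, -0.5, 1.6]
width: 18.6
```

```bash
python3 -m inch '{"travel":[[-0.05,0,0],[-0.1,0,0],[-0.15,0,0],[-0.2,0,0],[-0.2,0,0],[-0.2,0,0],[-0.2,0,0],[-0.2,0,0],[-0.2,0,0],[-0.2,0,0]],"twist":[0,0,0,0,0,0,0,0,0,0],"fingers":[1,1,1,1,1,1,1,1,1,1]}'
```

```text
clock: 24.92
eef_pos: [438.5, 32.3, 75.8]
tool_rot: [3.142, 0.0, 1.469]
force: [-0.0, 0.6, 1.5]
width: 18.2
```

```bash
python3 -m inch '{"travel":[[-0.05,0,0],[-0.1,0,0],[-0.15,0,0],[-0.2,0,0],[-0.2,0,0],[-0.2,0,0],[-0.2,0,0],[-0.2,0,0],[-0.2,0,0],[-0.2,0,0]],"twist":[0,0,0,0,0,0,0,0,0,0],"fingers":[1,1,1,1,1,1,1,1,1,1]}'
```

```text
clock: 25.75
eef_pos: [438.3, 30.3, 75.8]
tool_rot: [3.142, 0.0, 1.469]
force: [0.6, 0.5, 1.8]
width: 18.5
```

```bash
python3 -m inch '{"travel":[[-0.05,0,0],[-0.1,0,0],[-0.15,0,0],[-0.2,0,0],[-0.2,0,0],[-0.2,0,0],[-0.2,0,0],[-0.2,0,0],[-0.2,0,0],[-0.2,0,0]],"twist":[0,0,0,0,0,0,0,0,0,0],"fingers":[1,1,1,1,1,1,1,1,1,1]}'; python3 -c "
from h import *
e=ctrl.read_state()['eef_pos'];print('tcp',w2b(e),e)
im=vision.get_image('side')
save(im,'side10.png',(200,250,360,370),5)
"
```

```text
clock: 26.58
eef_pos: [438.1, 28.4, 75.8]
tool_rot: [-3.142, 0.0, 1.469]
force: [-0.9, 0.6, 3.0]
width: 18.3
tcp [-59.2470344  113.30250437] [438.12086372  28.37482286  75.78990199]
```

View pics/side10.png

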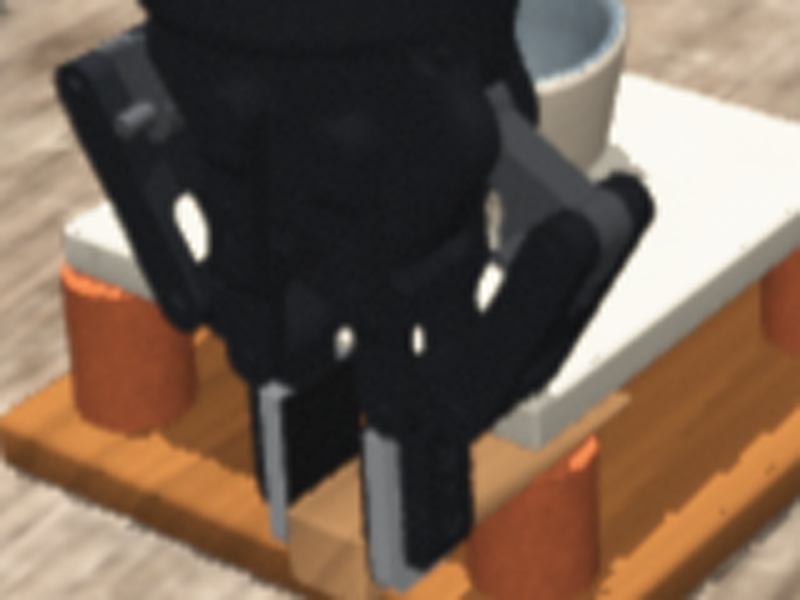

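```bash
python3 -m inch '{"travel":[[-0.03,0,0],[-0.06,0,0],[-0.09,0,0],[-0.12,0,0],[-0.15,0,0],[-0.15,0,0],[-0.15,0,0],[-0.15,0,0],[-0.15,0,0],[-0.15,0,0]],"twist":[0,0,0,0,0,0,0,0,0,0],"fingers":[1,1,1,1,1,1,1,1,1,1]}'
```

```text
clock: 27.47
eef_pos: [438.0, 26.9, 75.8]
tool_rot: [-3.142, 0.0, 1.469]
force: [0.6, 0.3, 3.3]
width: 18.4
```

```bash
python3 -m inch '{"travel":[[-0.03,0,0],[-0.06,0,0],[-0.09,0,0],[-0.12,0,0],[-0.15,0,0],[-0.15,0,0],[-0.15,0,0],[-0.15,0,0],[-0.15,0,0],[-0.15,0,0]],"twist":[0,0,0,0,0,0,0,0,0,0],"fingers":[1,1,1,1,1,1,1,1,1,1]}'; python3 -c "
from h import *
s=ctrl.read_state();print(w2b(s['eef_pos']),s['torque'])"
```

```text
clock: 28.3
eef_pos: [437.8, 25.4, 75.8]
tool_rot: [-3.142, 0.0, 1.469]
force: [-0.6, 1.1, 3.2]
width: 18.2
[-59.26253412 110.32783293] [ 0.18103997 -0.0342346  -0.01589773]
```

```bash
python3 -m inch '{"travel":[[-0.03,0,-0.01],[-0.06,0,-0.02],[-0.09,0,-0.02],[-0.12,0,-0.02],[-0.15,0,-0.02],[-0.15,0,-0.02],[-0.15,0,-0.02],[-0.15,0,-0.02],[-0.15,0,-0.02],[-0.15,0,-0.02]],"twist":[0,0,0,0,0,0,0,0,0,0],"fingers":[1,1,1,1,1,1,1,1,1,1]}'
```

```text
clock: 29.13
eef_pos: [437.5, 23.8, 75.9]
tool_rot: [-3.141, 0.0, 1.469]
force: [0.4, 0.7, 0.3]
width: 18.3
```

```bash
python3 -m inch '{"travel":[[-0.03,0,0],[-0.06,0,0],[-0.09,0,0],[-0.1,0,0],[-0.1,0,0],[-0.1,0,0],[-0.1,0,0],[-0.1,0,0],[-0.1,0,0],[-0.1,0,0]],"twist":[0,0,0,0,0,0,0,0,0,0],"fingers":[1,1,1,1,1,1,1,1,1,1]}'; python3 -c "
from h import *
s=ctrl.read_state();print(w2b(s['eef_pos']),s['torque'])
im=vision.get_image('side')
save(im,'side11.png',(270,300,350,360),10)"
```

```text
clock: 29.97
eef_pos: [437.5, 23.1, 76.0]
tool_rot: [-3.141, -0.0, 1.469]
force: [-0.4, 2.3, 0.4]
width: 18.5
[-59.2771125  108.00055871] [ 0.51116276 -0.01755644 -0.06674579]
```

View pics/side11.png

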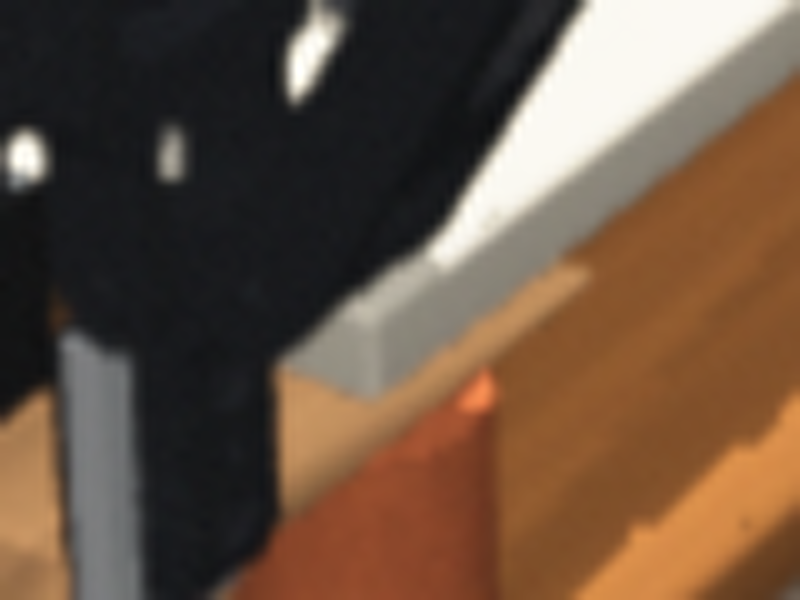

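The axial force is now about 2.3 N and the torque is rising, so the wedge's upper face has met the board edge. I'll set it back down on the prop and snug it up.

```bash
python3 -m inch '{"travel":[[0,0,0.01],[0,0,0.02],[-0.02,0,0.02],[-0.04,0,0.02],[-0.06,0,0.02],[-0.08,0,0.02],[-0.08,0,0.02],[-0.08,0,0.02],[-0.08,0,0.02],[-0.08,0,0.02]],"twist":[0,0,0,0,0,0,0,0,0,0],"fingers":[1,1,1,1,1,1,1,1,1,1]}'; python3 -c "
from h import *
s=ctrl.read_state();print(w2b(s['eef_pos']),s['torque'])"
```

```text
clock: 30.85
eef_pos: [437.6, 22.6, 75.9]
tool_rot: [3.141, -0.0, 1.47]
force: [-0.0, 5.3, 2.6]
width: 18.5
[-59.16263186 107.45497145] [ 1.00222900e+00 -3.36949016e-04 -7.07336080e-04]
```

```bash
python3 -m inch '{"travel":[[0.02,0,0],[0.02,0,0],[0.02,0,0],[0.02,0,0],[0.02,0,0],[0.02,0,0],[0.02,0,0],[0.02,0,0],[0.02,0,0],[0.02,0,0]],"twist":[0,0,0,0,0,0,0,0,0,0],"fingers":[1,1,2.1,2.3,2.6,3,3.5,4,4.5,4.5]}'; python3 -c "
from h import *
im=vision.get_image('side')
save(im,'side12.png',(190,230,350,350),5)"
```

```text
clock: 31.68
eef_pos: [437.5, 22.3, 75.8]
tool_rot: [-3.142, 0.0, 1.469]
force: [0.7, 0.6, 0.2]
width: 44.9
```

View pics/side12.png

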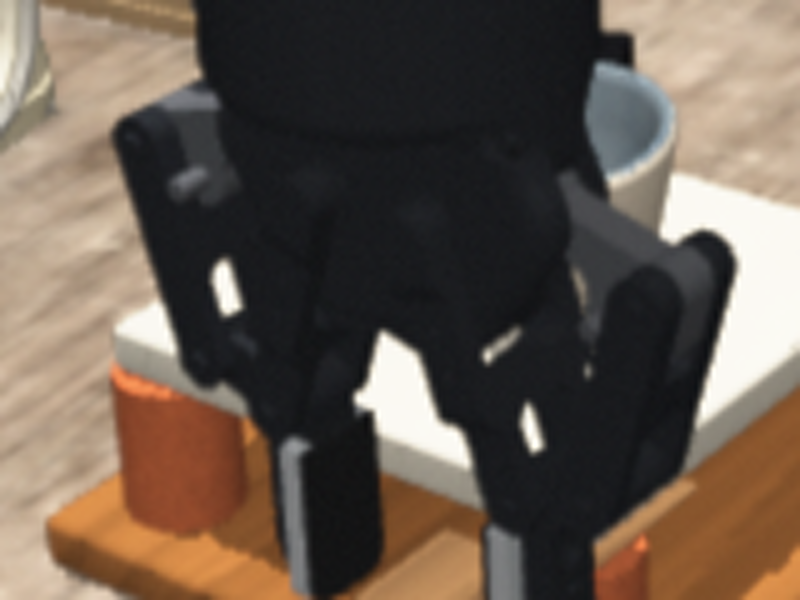

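```bash
python3 -m inch '{"travel":[[0,0,-0.2],[0,0,-0.6],[0,0,-1.4],[0,0,-2.5],[0,0,-4.5],[0,0,-7],[2,0,-9],[4,0,-11],[6,0,-12],[8,0,-12]],"twist":[0,0,0,0,0,0,0,0,0,0],"fingers":[4.5,4.5,4.5,4.5,4.5,4.5,3,1,0,0]}'; python3 -c "
from h import *
go(*b2w(-61,61),110,84)
im=vision.get_image('side'); np.save('side13.npy',im,allow_pickle=True)
save(im,'side13.png',(190,230,430,390),3.3)
im=vision.get_image('top');np.save('top13.npy',im,allow_pickle=True); save(im,'top13.png',(120,220,310,370),4)"
```

```text
clock: 32.57
eef_pos: [447.0, 103.1, 198.9]
tool_rot: [3.137, -0.002, 1.469]
force: [0.2, 0.0, -0.5]
width: 0.2
travel cm [-12.78  -0.35   8.86] twist 0.2 | now [447.  103.1 198.9] yaw 84.2 F [ 0.17  0.04 -0.48] w 0.2 t 32.57 q7 -0.13
```

View pics/side13.png

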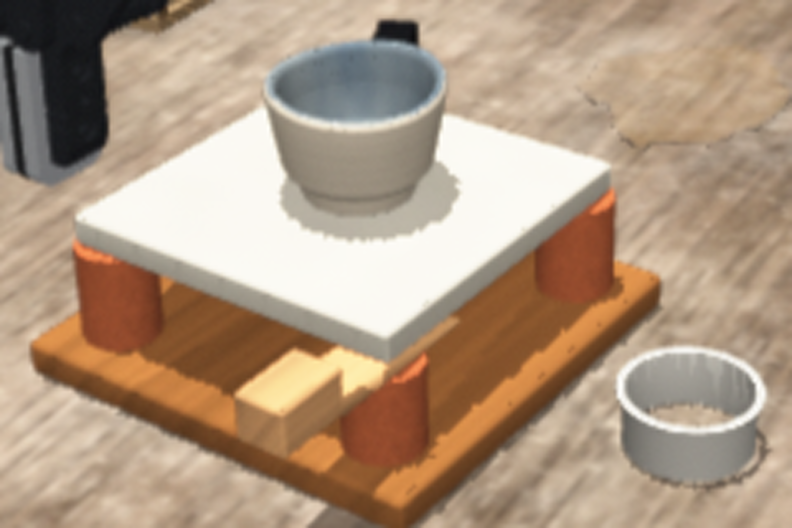

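View pics/top13.png

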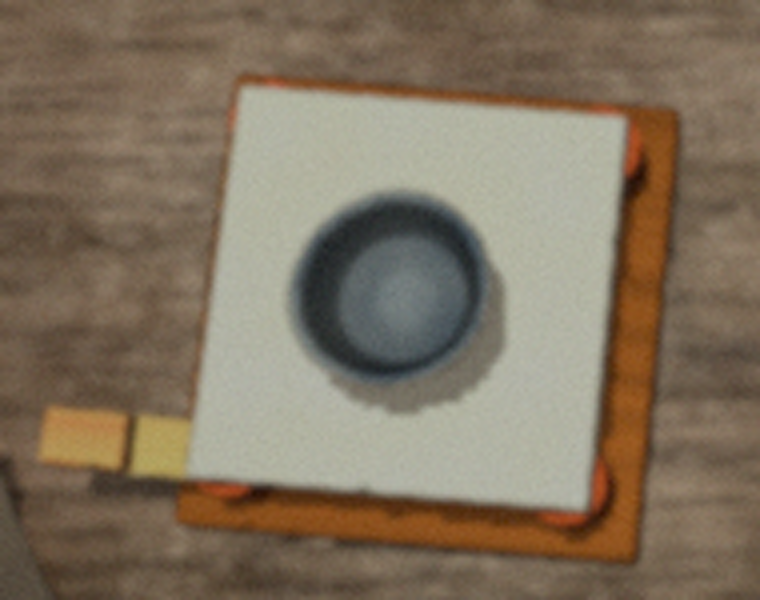

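The wedge stays in place after release, with its heel at side crop (287,400) and thin end at (455,322). The board corner is at (387,360), as at the start, and the pot is unmoved. Next comes the proof press on this corner.

```bash
python3 -c "
from h import *
s=np.load('side13.npy',allow_pickle=True).item()
for n,b,z in [('tip near bottom level',(-69,28.5),46.6),('heel near-back bottom',(-69,120),46.6),('heel near-back top',(-69,120),64.6),('heel near-front top',(-69,91),64.6)]:
  print(n,((proj(s,[*b2w(*b),z])[0]-[190,230])*3.3).round(0))"
python3 -m inch '{"travel":[[-2,0,0],[-5,-0.1,0],[-8,-0.2,0],[-11,-0.3,0],[-12.5,-0.35,1],[-12.8,-0.35,3],[-12.8,-0.35,5.5],[-12.8,-0.35,7.5],[-12.8,-0.35,8.6],[-12.8,-0.35,9]],"twist":[0,0,0,0,0,0,0,0,0,0],"fingers":[0,0,0,0,0,0,0,0,0,0]}'; python3 -c "
from h import *
go(*b2w(-61,61),91,84)"
```

```text
tip near bottom level [460. 321.]
heel near-back bottom [287. 457.]
heel near-back top [284. 408.]
heel near-front top [344. 362.]
clock: 33.5
eef_pos: [427.7, -25.8, 104.6]
tool_rot: [-3.138, 0.001, 1.468]
force: [-0.9, -0.2, 0.2]
width: 0.0
travel cm [0.27 0.3  1.35] twist 0.1 | now [427.7 -25.8 104.6] yaw 84.1 F [-0.9  -0.16  0.2 ] w 0.0 t 33.5 q7 0.23
```

```bash
python3 -m inch '{"travel":[[0,0,0.3],[0,0,0.6],[0,0,0.8],[0,0,0.9],[0,0,0.9],[0,0,0.9],[0,0,0.9],[0,0,0.9],[0,0,0.9],[0,0,0.9]],"twist":[0,0,0,0,0,0,0,0,0,0],"fingers":[0,0,0,0,0,0,0,0,0,0]}'
```

```text
clock: 34.33
eef_pos: [429.2, -25.0, 96.9]
tool_rot: [3.141, -0.0, 1.469]
force: [0.7, 0.5, -0.2]
width: 0.1
```

```bash
python3 -m inch '{"travel":[[0,0,0.2],[0,0,0.4],[0,0,0.5],[0,0,0.6],[0,0,0.64],[0,0,0.66],[0,0,0.68],[0,0,0.7],[0,0,0.7],[0,0,0.7]],"twist":[0,0,0,0,0,0,0,0,0,0],"fingers":[0,0,0,0,0,0,0,0,0,0]}'
```

```text
clock: 35.17
eef_pos: [429.2, -25.0, 89.8]
tool_rot: [3.141, -0.0, 1.469]
force: [0.6, -0.2, -0.2]
width: -0.2
```

```bash
python3 -m inch '{"travel":[[0,0,0.01],[0,0,0.02],[0,0,0.03],[0,0,0.04],[0,0,0.05],[0,0,0.05],[0,0,0.05],[0,0,0.05],[0,0,0.05],[0,0,0.05]],"twist":[0,0,0,0,0,0,0,0,0,0],"fingers":[0,0,0,0,0,0,0,0,0,0]}'
```

```text
clock: 36.0
eef_pos: [429.2, -25.0, 89.3]
tool_rot: [-3.142, -0.0, 1.469]
force: [0.2, -0.5, -0.6]
width: 0.0
```

```bash
python3 -m inch '{"travel":[[0,0,0.01],[0,0,0.02],[0,0,0.03],[0,0,0.04],[0,0,0.05],[0,0,0.05],[0,0,0.05],[0,0,0.05],[0,0,0.05],[0,0,0.05]],"twist":[0,0,0,0,0,0,0,0,0,0],"fingers":[0,0,0,0,0,0,0,0,0,0]}'
```

```text
clock: 36.83
eef_pos: [429.2, -25.0, 89.0]
tool_rot: [3.141, -0.0, 1.469]
force: [0.3, 0.6, 5.6]
width: -0.3
```

```bash
python3 -m inch '{"travel":[[0,0,0.01],[0,0,0.01],[0,0,0.01],[0,0,0.01],[0,0,0.01],[0,0,0.01],[0,0,0.01],[0,0,0.01],[0,0,0.01],[0,0,0.01]],"twist":[0,0,0,0,0,0,0,0,0,0],"fingers":[0,0,0,0,0,0,0,0,0,0]}'; python3 -m inch '{"travel":[[0,0,-0.05],[0,0,-0.1],[0,0,-0.2],[0,0,-0.4],[0,0,-1],[0,0,-2],[0,0,-4],[0,0,-7],[1.5,0,-10],[3,0,-12]],"twist":[0,0,0,0,0,0,0,0,0,0],"fingers":[0,0,0,0,0,0,0,0,0,0]}'
python3 -m inch '{"travel":[[3,0,-1],[6,0,-1],[9,0,-1],[12,0,-1],[14,0,-1],[15,0,-1],[15,0,-1],[15,0,-1],[15,0,-1],[15,0,-1]],"twist":[0,0,0,0,0,0,0,0,0,0],"fingers":[0,0,0,0,0,0,0,0,0,0]}'
python3 -c "
from h import *
im=vision.get_image('side'); save(im,'side14.png',(190,230,430,390),3.3)
a=np.load('side13.npy',allow_pickle=True).item()['frame'][240:390,200:430].astype(int);b=im['frame'][240:390,200:430].astype(int)
print('changed px',(abs(a-b).max(2)>40).sum())
t=vision.get_image('top'); save(t,'top14.png',(120,220,310,370),4)
hsv=cv2.cvtColor(t['frame'],cv2.COLOR_RGB2HSV); w=cv2.inRange(hsv,(0,0,140),(180,60,255)); w[:220]=0;w[380:]=0;w[:,:150]=0;w[:,310:]=0
c=max(cv2.findContours(w,0,1)[0],key=cv2.contourArea);print(cv2.minAreaRect(plane(t,c[:,0],64)[:,:2].astype(np.float32)))"
```

```text
clock: 37.67
eef_pos: [429.2, -25.0, 89.0]
tool_rot: [3.141, -0.0, 1.469]
force: [-0.7, 0.5, 6.1]
width: -0.1
clock: 38.5
eef_pos: [432.6, 4.2, 211.3]
tool_rot: [3.139, -0.0, 1.466]
force: [0.3, 1.0, -0.7]
width: 0.2
clock: 39.33
eef_pos: [447.3, 152.1, 218.8]
tool_rot: [-3.141, 0.001, 1.466]
force: [-0.3, -1.3, -0.7]
width: 0.5
changed px 946
((485.36383056640625, -90.53974151611328), (139.4514923095703, 138.86666870117188), 84.18850708007812)
```

View pics/side14.png

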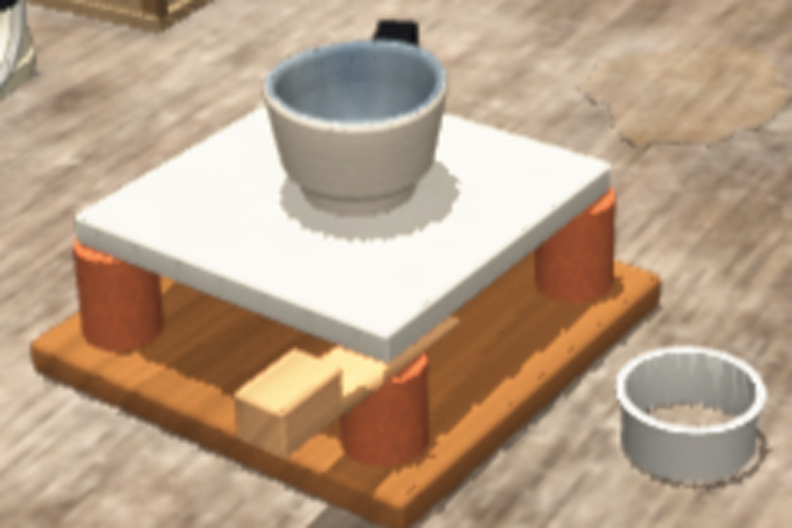

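Board, wedge and pot sit as they did before the press: board corner at (387,360), heel at (287,400). The 946 changed pixels come from the gripper leaving the upper left of the compared area. I'll hand in.

```bash
python3 -c "
from h import *
print(ctrl.finish_job())"
```

```text
the job is handed in; nothing more can be done
None
```

The board now stands firm on the wedge, and I handed the job in at about 39 s.

- **Finding the corner:** I pressed board corner (-60, +60) first, because its prop looked low in the picture. It gave about 4.5 mm at around 1 to 2 N and stopped at 6.9 N. I did not press the other three corners.
- **Wedging:** I gripped the pale wooden wedge by its heel and left the black one alone. I slid it in along y from outside over the prop until it met the board, reading about 5.3 N, then let go.
- **Proof press:** The same corner held at TCP z 89.0 with 5.6 to 6.1 N, and sank less than about 0.3 mm.
- **Last checks:** The board centre measured (485.4, -90.5), against (485.3, -90.4) at the start. The pot was standing and the wedge in place and level, with the arm clear.

**Disagreement:** the wedge went in about 41 mm past the board edge, which suggests a gap of about 5.6 mm. The first press suggested about 4.5 mm. The camera showed the board corner at its starting height to within a pixel, about 1 mm. Force readings had about ±1 N of noise.

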